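# Lock the fence and hold a bevelled stretcher bar in the corner jig

### The arm

A 6-joint arm with a two-finger parallel gripper is mounted at the origin on the work surface. World frame = base frame: x ahead of the robot, y to its left, z up, the work surface at z = 0. Lengths are in m, angles in rad, forces in N, time in s.
With the tool pointing down it reaches from about 0.275 to 0.975 m from the base axis. Payload 8.4 kg.
Tool frame: the origin (TCP) lies midway between the tips of the shut fingers; the grasp point (between the pads) lies 19 mm behind it; z points along the fingers, y is the line along which they close (so a half turn about z gives the same grasp; the last joint's range is limited). The gripper opens to 92 mm and grips with 3 to 60 N. Pads are 20 mm wide; open, the fingers measure 128 mm over their backs; the gripper's body (75 mm by 189 mm) begins 69 mm behind the grasp point.
Start: joints at [-1.287, 0.353, 1.633, -0, 1.155, -0.002], TCP at [0.176, -0.6, 0.215] pointing down, gripper open.
Joint ranges: [-2.63, 2.63], [-0.92, 2.1], [0.06, 2.66], [-1.3, 4.44], [0, 2.69], [-3.02, 3.02]. Speed limits (rad/s): [2.22, 2.22, 2.79, 3.14, 3.14, 3.14].

### API

Orientations are given as [roll, pitch, yaw] about the fixed x, y, z axes, in that order (R = Rz(yaw) Ry(pitch) Rx(roll)).
In Python, from workcell import ctrl, vision gives the robot as it stands. The module is installed in compiled form; this text tells all that it offers.
- The arm moves only by the shell command python3 -m pendant 'ROWS' [FORCE]. ROWS is JSON, one flat list of numbers, 7 for each row, row after row: the shift along the tool's x, y, z in units of 30 mm (1.0 is 30 mm), then the turn, a rotation vector about the tool's x, y, z in units of 6 degrees (1.0 is 6 degrees), then the finger opening in mm, from 0 to 91.9. A call has 1 to 5 rows; each row shifts and turns the commanded pose from where the row before left it, along the tool's axes as they then stand; what a row does not reach is not made up. A row lasts 1/10 s, in which the tool goes at most 50 mm and 8.59 degrees, less where a joint would pass 70% of its speed; a pose out of reach is approached as far as the arm can. A call is refused whole if a number of a shift passes 1 or a number of a turn 1, either way. A call with a gripper value outside its range is refused whole. The fingers move at their own pace and stop on an object; FORCE is the grip in N (left out, the last holds). Time passes only in rows, so rows that do not move let the fingers close. It gives the time, the measured TCP pose, the force, the opening and the grip force at its end, in the units of the state.
- ctrl.sense(): the state, without advancing time (a new reading comes with each control period).
- vision.get_image(name): name is "scene" or "top" or "wrist"; returns a dict with "pixels" (400x640x3 uint8, red, green, blue), "intrinsics" (3x3 intrinsics, pixels), "extrinsics" (4x4, takes a point from camera to world coordinates); the wrist camera has in their place "hand_eye" (4x4, takes a point from camera to tool coordinates, whose origin is the TCP and whose axes are the flange's). Camera axes: x right, y down, z forward; pixel columns grow to the right and rows downward; lengths in m; the calibration is good to about 2 mm. A picture is of the moment at which its call begins: read the wrist's pose just before it. There is no depth.
- ctrl.hand_in(): hands the job in; it is judged then, once.
The state is a dict: "clock": time; "q": joint angles; "qd": joint speeds; "tau": joint torques, N m; "position": TCP position; "tcp_rot": TCP orientation; "force": force on the tool from outside, world axes, zero at the start; "wrist_torque": the same for the moment, N m; "opening": finger opening in m; "finger_force": force on a finger pad.
Only numpy, scipy, OpenCV 4.12 (cv2) and the standard library are available. Lean on these libraries where they do the work, as an engineer would, in place of code of your own. Each camera call takes 0.05 s, during which the arm holds its last target. There are 200 camera calls.

### The job

Ready the corner jig for nailing: first turn the fence's lock collar by its knob all the way round to the locked mark. Then bring the bevelled stretcher bar's end up to the stop block and its long side flat against the fence, and with the fingers press diagonally on its bevel so that it bears firmly against both the fence and the board. Finish while still holding that push, and leave everything else on the bench where it is.

Things in the scene. Friction and masses are not known exactly. Their poses are not given: they have to be found in the camera images.
- jig: Plywood corner jig fixed to the table in front of the robot, turned up to 15 degrees. Origin on the table; x points across the jig to the fence (away from the robot), y along the fence to the stop block, z up; all mm below in this jig frame. When seated, the bar's origin is at x 30, y 50, z 18.
- board: the jig's plywood board, x -110 to 140, y -240 to 190, top at z 18 (jig frame, mm); its own frame is the jig's
- fence: the jig's wooden fence: face towards the robot at x = 50, 18 thick, y -140 to 190, top at z 73; with it the steel post of the lock collar at x 60, y -165, top at z 62 (jig frame, mm); its own frame is the jig's
- stop_block: dark wood stop block in front of the fence: x -65 to 50, y 125 to 165, top at z 63; the bar's end meets its face at y = 125 (jig frame, mm); its own frame is the jig's
- bar: Workpiece: loose wood bar, 150 long (its y), 40 wide (its x), 40 high, about 0.25 kg. 45 degree bevel along its robot-side (-x) upper edge, face from x -20, z 18 to x 2, z 40; below it the side face x = -20. Origin at underside centre; x points to the fence, y to the stop. Starts on the jig board 25 mm or more off the fence, short of the stop, up to 14 degrees askew.
- collar (a joint): angle (rad) of the lock collar, a captive aluminium ring, diameter 60, top at z 38 mm, that turns about the fence's post, growing counter-clockwise seen from above. Starts at 0 to 0.45; locked at 1.309, its end stop, lever straight along the jig's -y over a dark mark. Its lever points at (value + 3.403) rad from the jig's x. Stiff (0.1 N m), stays where left.
- collar_knob (a point): top centre of the upright black round knob at the collar lever's end, diameter 16, 60 mm from the collar's axis, top 82 mm above the table; graspable shaft from there down to the lever's top at 34 mm
- collar_axis (a point): the collar's vertical turning axis, at table height, x 60, y -165 mm in the jig frame
- tape: Bystander, not to be moved: roll of paper tape lying flat on the jig board behind the fence, outer diameter 60, 25 high; origin at its underside centre (mm)
- pot: Bystander, not to be moved: small glass jar with white lid, diameter 42, 55 high, on the jig board behind the fence; origin at its underside centre (mm)
- sprayer: Bystander, not to be moved: cone-shaped steel pump sprayer, base diameter 104, 219 high, standing to the robot's right; origin at its underside centre (mm)
- tub: Bystander, not to be moved: clear open plastic tub, diameter 110, 70 high, to the robot's right; origin at its underside centre (mm)
- brush: Bystander, not to be moved: flat paint brush lying to the robot's left; origin at the underside of its middle (mm)
- can: Bystander, not to be moved: steel paint can, diameter 84, 110 high, to the robot's left; origin at its underside centre (mm)
- offcut: Bystander, not to be moved: another, square-section wood offcut without a bevel, 120 x 40 x 40, lying on the table to the robot's right, NOT the workpiece; origin at its underside centre (mm)
Not all that is in view belongs to the job. Leave any green or turquoise look-alike of the bar alone.

How it is judged:
By the outcome, as a careful person would: the job done as asked, in the order asked, and still so for the second after the job is handed in, while the arm keeps its last pose, push and grip.
It also fails if it takes over 70 s, if anything falls off the work surface, if the arm or the gripper's body presses on something with over 40 N, if the wrist force passes 120 N, or if a joint passes its speed limit or range.

## Working session

There is one attempt and no reset: what is moved stays moved. The work goes in short steps, Python scripts to look and compute and a shell command to move; the robot and the scene stay as the last step left them, time stands still between calls to the robot, and variables do not carry over. Pictures are saved under pics/ and viewed, at most 10 in all, crops included, and the job is handed in when it is done.

```bash
mkdir -p pics; cat > h.py <<'E'
from workcell import ctrl, vision
import numpy as np, cv2
from scipy.spatial.transform import Rotation as Ro
def grab(n):
    d=vision.get_image(n); np.savez('cal_%s.npz'%n,**{k:v for k,v in d.items()}); return d
E
python3 - <<'E'
from h import *
s=ctrl.sense(); print(s)
for n in ("top","scene"):
    d=grab(n); print(np.array(d['extrinsics']).round(3),d['intrinsics'])
    cv2.imwrite(f'pics/{n}.png',d['pixels'][:,:,::-1])
E
```

```text
{'clock': 0.0, 'q': array([-1.28740093e+00,  3.53606522e-01,  1.63410984e+00,  1.26044837e-05,
        1.15522160e+00, -2.37364783e-03]), 'qd': array([-1.20645472e-03, -9.64731494e-05,  1.45097354e-03, -1.00783684e-04,
        3.39949223e-04, -7.71552892e-04]), 'tau': array([-1.36931583e-03, -5.93846047e+01, -3.34216905e+01,  6.96310261e-02,
        2.35124677e-02, -1.05118418e-04]), 'position': array([ 0.17606769, -0.59917799,  0.2139001 ]), 'tcp_rot': array([-3.14024737e+00, -1.47180462e-05,  2.85763942e-01]), 'force': array([-1.56209414, -0.43940483,  0.14474377]), 'wrist_torque': array([-0.013732  , -0.06479514,  0.02475119]), 'finger_force': 0.0, 'opening': 0.09186803132509454}
[[-1.000e-03 -9.990e-01  4.900e-02  3.900e-01]
 [-1.000e+00  1.000e-03 -6.000e-03  4.000e-03]
 [ 6.000e-03 -4.900e-02 -9.990e-01  1.361e+00]
 [ 0.000e+00  0.000e+00  0.000e+00  1.000e+00]] [[384.06003428   0.         322.04143194]
 [  0.         384.06003428 199.26413051]
 [  0.           0.           1.        ]]
[[-0.321  0.652 -0.687  1.398]
 [ 0.947  0.225 -0.229  0.327]
 [ 0.005 -0.724 -0.69   1.05 ]
 [ 0.     0.     0.     1.   ]] [[467.87933593   0.         319.55855491]
 [  0.         467.87933593 201.34650992]
 [  0.           0.           1.        ]]
```

```bash
python3 - <<'E'
import cv2
t=cv2.imread('pics/top.png')[60:260,180:460]; cv2.imwrite('pics/topc.png',cv2.resize(t,None,fx=2.8,fy=2.8,interpolation=cv2.INTER_CUBIC))
E
```

```text
(no output)
```

View pics/topc.png

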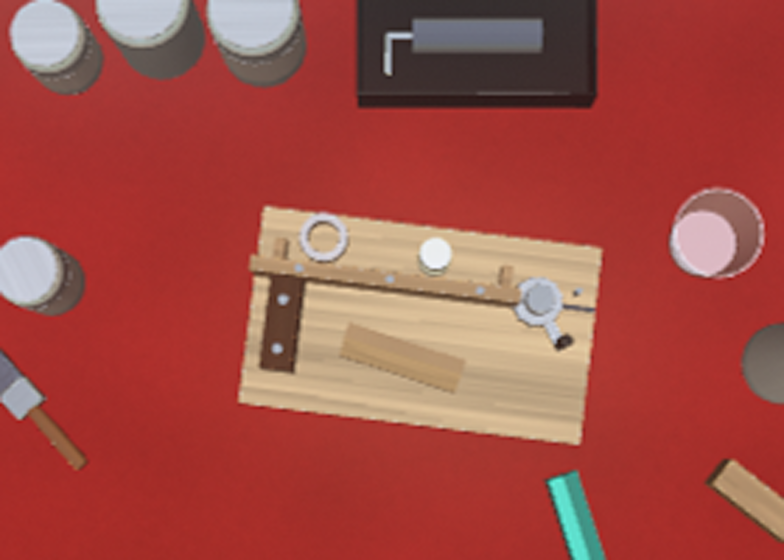

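View pics/scene.png

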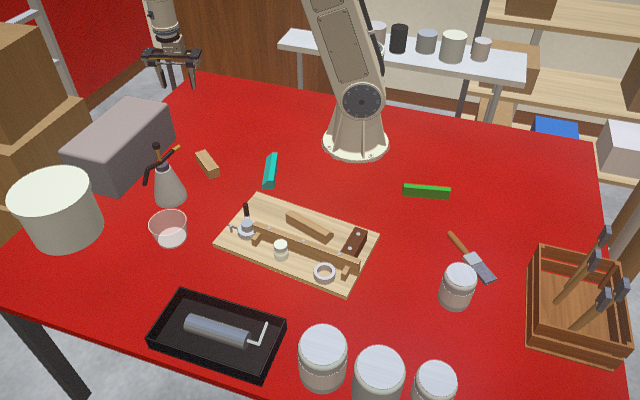

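The top view shows board corners at crop (265,206), (602,247), (580,444), (239,403), the bar around (403,357) and the knob near (563,341). I'll enlarge the view for finer positions.

```bash
python3 - <<'E'
import cv2
t=cv2.imread('pics/top.png')[150:206,292:400]; cv2.imwrite('pics/topc2.png',cv2.resize(t,None,fx=7,fy=7,interpolation=cv2.INTER_CUBIC))
E
```

```text
(no output)
```

View pics/topc2.png

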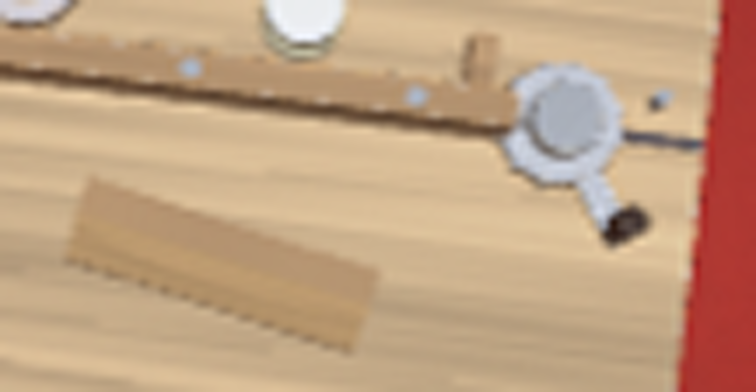

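The crop shows bar corners at (92,175), (380,268), (352,353), (66,260), the knob top at about (634,219) and the post top at about (570,115).

```bash
cat >> h.py <<'E'
def proj(d,P):
    E=np.linalg.inv(np.array(d['extrinsics'])); P=np.atleast_2d(P); c=P@E[:3,:3].T+E[:3,3]; c=c@np.array(d['intrinsics']).T; return c[:,:2]/c[:,2:]
def ray(d,uv,z):
    E=np.array(d['extrinsics']); r=E[:3,:3]@np.linalg.solve(np.array(d['intrinsics']),[uv[0],uv[1],1]); t=(z-E[2,3])/r[2]; return E[:3,3]+t*r
def fr(p,P):
    c,s=np.cos(p[2]),np.sin(p[2]); P=np.array(P,float); x=P[:,0]/1e3; y=P[:,1]/1e3
    return np.c_[p[0]+c*x-s*y,p[1]+s*x+c*y,P[:,2]/1e3]
E
python3 - <<'E'
from h import *
from scipy.optimize import least_squares as ls
d=np.load('cal_top.npz')
A=lambda p,f,ox,oy:(np.array(p)+.5)/f-.5+[ox,oy]
a=A([(265,206),(602,247),(580,444),(239,403)],2.8,180,60)
J=[(140,190,18),(140,-240,18),(-110,-240,18),(-110,190,18)]
r=ls(lambda p:(proj(d,fr(p,J))-a).ravel(),[.4,0,0]); j=r.x; print('jig',j,np.degrees(j[2]),r.fun.round(2))
b=A([(92,175),(380,268),(352,353),(66,260)],7,292,150)
B=[(20,75,58),(20,-75,58),(-20,-75,36),(-20,75,36)]
r=ls(lambda p:(proj(d,fr(p,B))-b).ravel(),[.4,0,0]); w=r.x; print('bar',w,np.degrees(w[2]),r.fun.round(2))
R=np.array([[np.cos(j[2]),np.sin(j[2])],[-np.sin(j[2]),np.cos(j[2])]])
print('bar in jig',R@(w[:2]-j[:2])*1e3,np.degrees(w[2]-j[2]))
k=ray(d,A((634,219),7,292,150),.082); q=ray(d,A((570,115),7,292,150),.062)
kj=R@(k[:2]-j[:2])*1e3; print('knob',k,kj,'post',R@(q[:2]-j[:2])*1e3)
v=kj-[60,-165]; print(np.hypot(*v),np.arctan2(v[1],v[0])%(2*np.pi)-3.403)
np.savez('fit.npz',j=j,w=w)
E
```

```text
jig [ 0.52710959 -0.00644207 -0.12202968] -6.991785366235353 [-0.34 -0.02  0.26  0.02  0.18  0.08 -0.1  -0.09]
bar [ 0.49532002 -0.00847955 -0.31525245] -18.062635128857682 [-0.48  0.14  0.28  0.43  0.3  -0.24 -0.1  -0.34]
bar in jig [-31.30514813  -5.89197627] -11.070849762622329
knob [ 0.51402662 -0.20497401  0.082     ] [  11.18103076 -198.64813118] post [  60.17410113 -165.00958114]
59.2915549562568 0.3420625897132057
```

```bash
cat >> h.py <<'E'
def jw(x,y,z):
    return fr(np.load('fit.npz')['j'],[(x,y,z)])[0]
def plan(targets,pose=None):
    """targets: (xyz world, rpy deg, nrows). prints the row to repeat n times (straight, turn spread evenly)"""
    s=ctrl.sense()
    p,R=(s['position'],Ro.from_euler('xyz',s['tcp_rot'])) if pose is None else (np.array(pose[0]),Ro.from_euler('xyz',pose[1],degrees=True))
    for t,rpy,n in targets:
        G=Ro.from_euler('xyz',rpy,degrees=True); rv=(R.inv()*G).as_rotvec()/n; out=[]
        Rk=R; st=(np.array(t)-p)/n
        for k in range(n):
            out.append(np.r_[Rk.inv().apply(st)/.03,np.degrees(rv)/6].round(3)); Rk=Rk*Ro.from_rotvec(rv)
        print(n,[o.tolist() for o in (out if n<=5 and abs(rv).max()>1e-3 else out[:1])])
        p=np.array(t); R=G
E
python3 - <<'E'
from h import *
d=np.load('cal_top.npz'); print('sprayer base ~',ray(d,[180+790/2.8,60+363/2.8],.1),ray(d,[180+703/2.8,60+243/2.8],.01))
k=np.array([.514,-.205,0]); y0=16.37
plan([([.30,-.36,.26],[180,0,y0],8),([.514,-.205,.15],[180,0,y0],8),([.514,-.205,.15],[180,0,27.6],2),([.514,-.205,.05],[180,0,27.6],4)])
E
```

```text
sprayer base ~ [ 0.48296529 -0.46601062  0.1       ] [ 0.6423304 -0.3918666  0.01     ]
8 [[0.776, -0.811, -0.191, -0.001, 0.0, 0.0]]
8 [[1.038, -0.368, 0.458, 0.0, 0.0, 0.0]]
2 [[0.0, 0.0, 0.0, -0.0, 0.0, -0.936], [0.0, 0.0, 0.0, -0.0, 0.0, -0.936]]
4 [[0.0, -0.0, 0.833, 0.0, 0.0, 0.0]]
```

```bash
python3 -m pendant '[0.78,-0.81,-0.19,0,0,0,45, 0.78,-0.81,-0.19,0,0,0,45, 0.78,-0.81,-0.19,0,0,0,45, 0.78,-0.81,-0.19,0,0,0,45, 0.78,-0.81,-0.19,0,0,0,45]' 20
python3 -m pendant '[0.78,-0.81,-0.19,0,0,0,45, 0.78,-0.81,-0.19,0,0,0,45, 0.78,-0.81,-0.19,0,0,0,45, 0.92,-0.33,0.3,0,0,-0.4,45, 0.92,-0.3,0.3,0,0,-0.4,45]'
python3 -m pendant '[0.9,-0.2,0.3,0,0,-0.4,45, 0.9,-0.2,0.3,0,0,-0.4,45, 0.9,-0.2,0.3,0,0,-0.3,45, 0.9,-0.2,0.3,0,0,0,45, 0,0,0,0,0,0,45]'
python3 - <<'E'
from h import *
plan([([.514,-.205,.11],[180,0,27.6],3),([.514,-.205,.049],[180,0,27.6],3)])
E
```

```text
clock: 0.6
position: [0.2545, -0.4487, 0.243]
tcp_rot: [-3.141, 0.0, 0.286]
force: [0.4, -0.0, -0.0]
opening: 0.0542
finger_force: 0.0
clock: 1.1
position: [0.3487, -0.3247, 0.2424]
tcp_rot: [3.141, -0.001, 0.371]
force: [0.0, 0.0, 0.2]
opening: 0.0447
finger_force: 0.0
clock: 1.6
position: [0.4371, -0.2569, 0.2048]
tcp_rot: [-3.14, 0.0, 0.487]
force: [-0.2, -1.3, -0.0]
opening: 0.0452
finger_force: 0.0
3 [[1.025, -0.107, 1.054, -0.006, 0.001, 0.017], [1.025, -0.11, 1.054, -0.006, 0.001, 0.017], [1.025, -0.112, 1.054, -0.006, 0.001, 0.017]]
3 [[0.0, -0.0, 0.678, 0.0, 0.0, 0.0]]
```

```bash
python3 -m pendant '[0.77,-0.08,0.75,0,0,0,45, 0.77,-0.08,0.75,0,0,0,45, 0.77,-0.08,0.75,0,0,0,45, 0.77,-0.08,0.75,0,0,0,45, 0,0,0,0,0,0,45]'
python3 - <<'E'
from h import *
plan([([.514,-.205,.11],[180,0,27.6],1),([.514,-.205,.05],[180,0,27.6],3)])
d=grab('wrist'); cv2.imwrite('pics/w1.png',d['pixels'][:,:,::-1])
E
```

```text
clock: 2.1
position: [0.5128, -0.2062, 0.1137]
tcp_rot: [-3.139, 0.002, 0.486]
force: [0.9, 0.2, 0.0]
opening: 0.0451
finger_force: 0.0
1 [[0.053, -0.017, 0.123, -0.029, 0.023, 0.043]]
3 [[0.0, -0.0, 0.667, 0.0, 0.0, 0.0]]
```

View pics/w1.png

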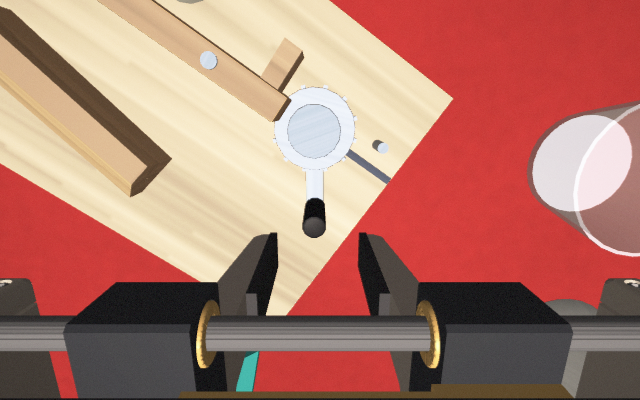

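The wrist view shows the lever radial and upright, with the knob top at pixel (314,228), midway between the fingertips (columns 277 and 359). Checking its radial position through the hand-eye calibration.

```bash
python3 - <<'E'
from h import *
d=np.load('cal_wrist.npz'); s=ctrl.sense(); R=Ro.from_euler('xyz',s['tcp_rot']); H=d['hand_eye']
r=R.apply(H[:3,:3]@np.linalg.solve(d['intrinsics'],[314,228,1])); o=s['position']+R.apply(H[:3,3])
k=o+r*(.082-o[2])/r[2]; print(k, R.inv().apply(k-s['position'])*1e3)
E
```

```text
[ 0.51325673 -0.20642118  0.082     ] [ 1.07896260e+00 -2.83478368e-02  3.30346240e+01]
```

```bash
python3 -m pendant '[0.04,0,0.7,0,0,0,45, 0,0,0.7,0,0,0,45, 0,0,0.7,0,0,0,45, 0,0,0,0,0,0,0, 0,0,0,0,0,0,0]' 20
python3 -m pendant '[0,0,0,0,0,0,0, 0,0,0,0,0,0,0]'
python3 -m pendant '[0.01,0.2,0,0,0,-1,0, 0.01,0.21,0,0,0,-1,0, 0.01,0.21,0,0,0,-1,0, 0.01,0.21,0,0,0,-1,0, 0,0,0,0,0,0,0]'
```

```text
clock: 2.65
position: [0.514, -0.2077, 0.0543]
tcp_rot: [3.141, -0.0, 0.484]
force: [0.5, 0.4, 0.4]
opening: 0.031
finger_force: 0.0
clock: 2.85
position: [0.5144, -0.2071, 0.0545]
tcp_rot: [3.141, -0.0, 0.484]
force: [-3.2, -0.1, 4.2]
opening: 0.0154
finger_force: 20.2
clock: 3.35
position: [0.5323, -0.2258, 0.0544]
tcp_rot: [3.139, -0.002, 0.907]
force: [4.2, 5.5, 2.2]
opening: 0.0155
finger_force: 20.0
```

```bash
python3 -m pendant '[0.01,0.21,0,0,0,-1,0, 0.01,0.21,0,0,0,-1,0, 0.01,0.21,0,0,0,-1,0, 0.01,0.21,0,0,0,-1,0, 0.01,0.21,0,0,0,-1,0]'
python3 -m pendant '[0.01,0.1,0,0,0,-0.2,0, 0,0,0,0,0,0,0]'
python3 - <<'E'
from h import *
s=ctrl.sense(); j=np.load('fit.npz')['j']; p=s['position']-jw(60,-165,0); print(np.hypot(*p[:2]),(np.arctan2(p[1],p[0])-j[2])%6.2832-3.403,s['force'],s['tcp_rot'])
E
```

```text
clock: 3.85
position: [0.5589, -0.2356, 0.0541]
tcp_rot: [-3.14, -0.004, 1.43]
force: [-19.3, 17.8, 17.3]
opening: 0.0154
finger_force: 20.0
clock: 4.05
position: [0.5587, -0.2355, 0.054]
tcp_rot: [-3.134, -0.004, 1.449]
force: [-12.0, 13.3, 16.4]
opening: 0.015
finger_force: 20.0
0.05850613135104931 1.2957367732156455 [-12.00576711  13.27906658  16.44475952] [-3.13429478 -0.0040387   1.44875293]
```

```bash
python3 -m pendant '[-0.05,0.07,0,0,0,0,0, 0,0,0,0,0,0,0]'
python3 -m pendant '[0,0,0,0,0,0,45, 0,0,0,0,0,0,45, 0,0,0,0,0,0,45]'
python3 -m pendant '[0,0,-1,0,0,0,60, 0,0,-1,0,0,0,60, 0,0,-1,0,0,0,92]' 2>&1 | tail -1
python3 -m pendant '[0,0,-1,0,0,0,60, 0,0,-1,0,0,0,60, 0,0,-1,0,0,0,60, -0.9,0,0,0,0,0,60, -0.9,0,0,0,0,0,60]'
python3 - <<'E'
from h import *
d=grab('top'); cv2.imwrite('pics/top2.png',cv2.resize(d['pixels'][140:215,270:400,::-1],None,fx=6,fy=6,interpolation=cv2.INTER_CUBIC))
E
```

```text
clock: 4.25
position: [0.5587, -0.2357, 0.0538]
tcp_rot: [-3.13, -0.006, 1.447]
force: [-17.8, 20.6, 23.3]
opening: 0.0158
finger_force: 20.0
clock: 4.55
position: [0.5645, -0.2406, 0.054]
tcp_rot: [3.14, 0.001, 1.448]
force: [-0.6, -0.4, 0.4]
opening: 0.0373
finger_force: 0.0
finger_force: 0.0
clock: 5.35
position: [0.5582, -0.2947, 0.2354]
tcp_rot: [3.138, 0.002, 1.45]
force: [-0.1, 0.1, -1.0]
opening: 0.06
finger_force: 0.0
```

View pics/top2.png

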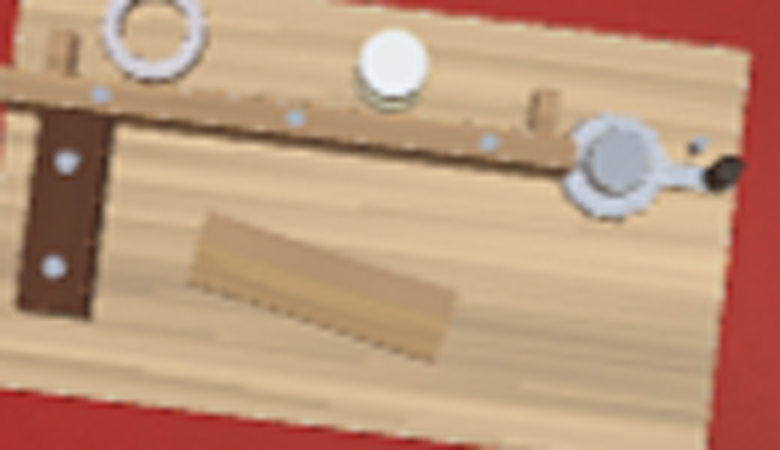

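The image shows the lever over the dark mark with the knob top at about (728,168), so I'll compute the angle. I'll plan the bar grasp in the same script.

```bash
python3 - <<'E'
from h import *
d=np.load('cal_top.npz'); f=np.load('fit.npz'); j=f['j'];w=f['w']
k=ray(d,(np.array([728,168])+.5)/6-.5+[270,140],.082)
v=k-jw(60,-165,82); print(np.hypot(*v[:2]),(np.arctan2(v[1],v[0])-j[2])%6.2832-3.403)
print('expected px',(proj(d,jw(60,-225,82))-[270,140]+.5)*6-.5)
# bar grasp: tool y along bar x.  tool y dir=yaw-90 ; bar x dir = w[2]
by=np.degrees(w[2]); print('yaw options',by+90,by-90, ctrl.sense()['q'])
c=w[:2]
plan([([c[0],c[1],.15],[180,0,by+90],8),([c[0],c[1],.022],[180,0,by+90],5)])
E
```

```text
0.057849084576442826 1.2940859966638887
expected px [[732.01006365 166.89926543]]
yaw options 71.93736487114232 -108.06263512885768 [-0.49294494  0.34450331  1.59955368 -0.00231142  1.19362259 -0.36930528]
8 [[1.169, -0.405, 0.347, 0.004, 0.004, 0.23]]
5 [[0.0, -0.0, 0.853, 0.0, 0.0, 0.0]]
```

```bash
python3 -m pendant '[0.98,-0.34,0.29,0,0,0.2,85, 0.98,-0.34,0.29,0,0,0.2,85, 0.98,-0.34,0.29,0,0,0.2,85, 0.98,-0.35,0.29,0,0,0.2,85, 0.98,-0.36,0.29,0,0,0.2,85]'
python3 -m pendant '[0.98,-0.36,0.29,0,0,0.2,85, 0.98,-0.36,0.29,0,0,0.2,85, 0.98,-0.36,0.29,0,0,0.2,85, 0.98,-0.36,0.29,0,0,0.24,85, 0,0,0,0,0,0,85]'
python3 - <<'E'
from h import *
w=np.load('fit.npz')['w']; by=np.degrees(w[2]); c=w[:2]; print(ctrl.sense()['tcp_rot'][2]*57.3)
plan([([c[0],c[1],.15],[180,0,by+90],1),([c[0],c[1],.022],[180,0,by+90],5)])
E
```

```text
clock: 5.9
position: [0.5301, -0.1395, 0.1898]
tcp_rot: [3.14, 0.0, 1.342]
force: [0.8, -0.0, -0.6]
opening: 0.0849
finger_force: 0.0
clock: 6.4
position: [0.5177, -0.013, 0.1542]
tcp_rot: [-3.141, -0.0, 1.257]
force: [-0.3, -0.1, 0.4]
opening: 0.0851
finger_force: 0.0
72.0317181254978
1 [[-0.087, -0.755, 0.141, -0.01, -0.004, 0.015]]
5 [[0.0, -0.0, 0.853, 0.0, 0.0, 0.0]]
```

```bash
python3 -m pendant '[-0.09,-0.75,0.14,0,0,0,85, 0,0,0.85,0,0,0,85, 0,0,0.85,0,0,0,85, 0,0,0.85,0,0,0,85, 0,0,0.85,0,0,0,85]'
python3 -m pendant '[0,0,0.75,0,0,0,85, 0,0,0,0,0,0,85]'
python3 -m pendant '[0,0,0,0,0,0,35, 0,0,0,0,0,0,35, 0,0,0,0,0,0,35, 0,0,0,0,0,0,35, 0,0,0,0,0,0,35]' 15
python3 - <<'E'
from h import *
j=np.load('fit.npz')['j']; y=np.degrees(j[2])+90
plan([(jw(2,25,24),[180,0,y],4),(jw(2,46,24),[180,0,y],1)])
E
```

```text
clock: 6.9
position: [0.4971, -0.012, 0.0484]
tcp_rot: [3.14, -0.0, 1.256]
force: [0.5, -0.6, 0.6]
opening: 0.0848
finger_force: 0.0
clock: 7.1
position: [0.4948, -0.0119, 0.0243]
tcp_rot: [-3.138, 0.001, 1.255]
force: [-0.3, 0.6, 1.7]
opening: 0.0851
finger_force: 0.0
clock: 7.6
position: [0.4965, -0.0112, 0.0268]
tcp_rot: [3.141, -0.0, 1.256]
force: [0.2, -0.0, -0.5]
opening: 0.0471
finger_force: 0.0
4 [[0.324, 0.207, 0.024, 0.002, -0.0, -0.461], [0.314, 0.222, 0.024, 0.002, -0.0, -0.461], [0.303, 0.237, 0.023, 0.002, -0.0, -0.461], [0.291, 0.252, 0.023, 0.002, -0.0, -0.461]]
1 [[0.7, -0.0, -0.0, 0.0, 0.0, 0.0]]
```

```bash
python3 -m pendant '[0,0,0,0,0,0,35, 0,0,0,0,0,0,35, 0,0,0,0,0,0,35]'
python3 -m pendant '[0.32,0.2,0,0,0,-0.46,35, 0.32,0.22,0,0,0,-0.46,35, 0.3,0.24,0,0,0,-0.46,35, 0.3,0.25,0,0,0,-0.46,35, 0,0,0,0,0,0,35]'
python3 - <<'E'
from h import *
d=grab('top'); cv2.imwrite('pics/top3.png',cv2.resize(d['pixels'][140:215,270:400,::-1],None,fx=6,fy=6,interpolation=cv2.INTER_CUBIC))
j=np.load('fit.npz')['j']; y=np.degrees(j[2])+90; print(ctrl.sense()['tcp_rot']*57.3,y)
plan([(jw(2,46,24),[180,0,y],2)])
E
```

```text
clock: 7.9
position: [0.4958, -0.0111, 0.0264]
tcp_rot: [-3.141, 0.0, 1.256]
force: [-2.1, 0.5, 6.1]
opening: 0.0402
finger_force: 15.0
clock: 8.4
position: [0.533, 0.019, 0.0265]
tcp_rot: [3.14, -0.0, 1.45]
force: [2.0, 1.9, 4.0]
opening: 0.0395
finger_force: 15.0
[ 1.79897304e+02 -2.98036937e-02  8.29746887e+01] 83.00821463376465
2 [[0.338, -0.009, 0.041, 0.01, -0.002, -0.003], [0.338, -0.009, 0.041, 0.01, -0.002, -0.003]]
```

```bash
python3 -m pendant '[0.34,0,0,0,0,0,35, 0.3,0,0,0,0,0,35, 0.07,0,0,0,0,0,35, 0,0,0,0,0,0,35]'
python3 -m pendant '[0.07,0,0,0,0,0,35, 0,0,0,0,0,0,35]'
python3 -m pendant '[0.07,0,0,0,0,0,35, 0,0,0,0,0,0,35]'
```

```text
clock: 8.85
position: [0.5339, 0.0396, 0.0264]
tcp_rot: [3.142, 0.0, 1.448]
force: [0.3, 0.1, 5.5]
opening: 0.0398
finger_force: 15.0
clock: 9.05
position: [0.5341, 0.0413, 0.0264]
tcp_rot: [-3.142, 0.001, 1.448]
force: [-0.1, -2.8, 5.8]
opening: 0.0396
finger_force: 15.0
clock: 9.25
position: [0.5342, 0.042, 0.0264]
tcp_rot: [-3.141, 0.003, 1.448]
force: [-0.3, -12.9, 6.6]
opening: 0.0399
finger_force: 15.0
```

```bash
python3 -m pendant '[0,0,0,0,0,0,50, 0,0,0,0,0,0,50, 0,0,0,0,0,0,50]'
python3 -m pendant '[0,0,-0.8,0,0,0,50, 0,0,-0.8,0,0,0,50, 0,-0.8,-0.3,0,0,0,0, 0,-0.8,0,0,0,0,0, 0,0,0,0,0,0,0]' 20
python3 -m pendant '[0,0,0,0,0,0,0, 0,0,0,0,0,0,0, 0,0,0,0,0,0,0]'
python3 - <<'E'
from h import *
j=np.load('fit.npz')['j']; y=np.degrees(j[2])+90
d=grab('wrist'); cv2.imwrite('pics/w2.png',d['pixels'][:,:,::-1])
plan([(jw(-47,48,75),[180,0,y],1),(jw(-47,48,24),[180,0,y],2),(jw(-20,48,24),[180,0,y],1)])
E
```

```text
clock: 9.55
position: [0.5343, 0.0439, 0.026]
tcp_rot: [-3.141, -0.0, 1.448]
force: [0.6, -0.1, -0.6]
opening: 0.0498
finger_force: 0.0
clock: 10.05
position: [0.4839, 0.0498, 0.0831]
tcp_rot: [-3.139, 0.0, 1.448]
force: [-0.0, 0.3, -0.1]
opening: 0.028
finger_force: 0.0
clock: 10.35
position: [0.4879, 0.0496, 0.083]
tcp_rot: [3.141, -0.0, 1.448]
force: [1.0, -0.4, 0.1]
opening: 0.0042
finger_force: 0.0
1 [[-0.093, -0.037, 0.267, 0.001, -0.0, -0.008]]
2 [[0.0, -0.0, 0.85, 0.0, 0.0, 0.0]]
1 [[-0.0, 0.9, 0.0, 0.0, 0.0, 0.0]]
```

View pics/w2.png

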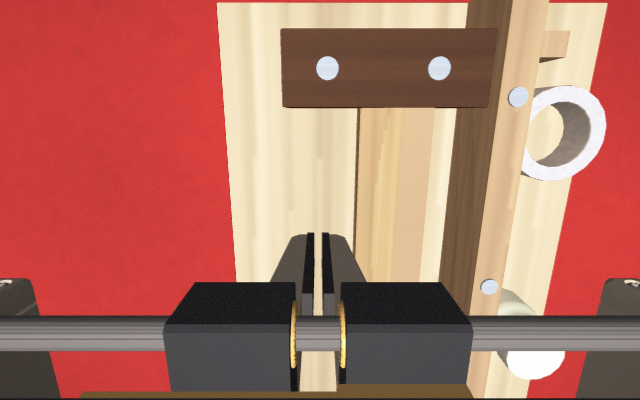

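The wrist view shows the bar square, with its end at the stop (row 107) and its near edge at column 357. The fingertips are clear on the robot side (columns 295–345). Lower, then push.

```bash
python3 -m pendant '[-0.09,-0.1,0.5,0,0,0,0, 0,0,0.75,0,0,0,0, 0,0,0.7,0,0,0,0, 0,0,0,0,0,0,0]'
python3 -m pendant '[0,0.4,0,0,0,0,0, 0,0.4,0,0,0,0,0, 0,0.3,0,0,0,0,0, 0,0,0,0,0,0,0]'
python3 - <<'E'
from h import *
d=np.load('fit.npz')['j']; s=ctrl.sense(); p=s['position'][:2]-d[:2]; c,q=np.cos(d[2]),np.sin(d[2]); print(c*p[0]+q*p[1],-q*p[0]+c*p[1],s['force'])
E
```

```text
clock: 10.8
position: [0.4822, 0.047, 0.0225]
tcp_rot: [-3.138, 0.001, 1.448]
force: [-0.1, -0.5, 0.1]
opening: 0.0003
finger_force: 0.0
clock: 11.2
position: [0.5192, 0.0432, 0.0255]
tcp_rot: [3.139, -0.001, 1.448]
force: [-0.0, 0.2, -0.3]
opening: 0.0007
finger_force: 0.0
-0.013932394636950708 0.048290952179400146 [-0.00037117  0.19536869 -0.27593584]
```

```bash
python3 -m pendant '[0,0.2,0,0,0,0,0, 0,0.15,0,0,0,0,0, 0,0,0,0,0,0,0]'
python3 -m pendant '[0,0.1,0,0,0,0,0, 0,0.1,0,0,0,0,0]'
python3 -m pendant '[0,0.1,0,0,0,0,0, 0,0,0,0,0,0,0]'
```

```text
clock: 11.5
position: [0.5274, 0.0422, 0.025]
tcp_rot: [3.141, -0.0, 1.448]
force: [-1.2, 1.8, 1.5]
opening: 0.0002
finger_force: 0.6
clock: 11.7
position: [0.5285, 0.0419, 0.0246]
tcp_rot: [-3.133, 0.0, 1.448]
force: [-22.9, 9.9, 26.7]
opening: 0.0005
finger_force: 13.7
clock: 11.9
position: [0.529, 0.0419, 0.0245]
tcp_rot: [-3.129, 0.0, 1.447]
force: [-23.3, 9.7, 25.9]
opening: -0.0001
finger_force: 13.7
```

```bash
python3 -m pendant '[0,-0.6,0,0,0,0,0, 0,-0.7,0,0,0,0,0, 0,-0.3,-0.9,0,0,0,0, 0,-0.5,-0.9,0,0,0,0, 0,-0.9,-0.6,0,0,0,0]'
python3 -m pendant '[-0.9,-0.5,-0.9,0,0,0,0, -0.9,-0.5,-0.9,0,0,0,0, 0,0,0,0,0,0,0]'
python3 - <<'E'
from h import *
d=grab('wrist'); cv2.imwrite('pics/w3.png',d['pixels'][:,:,::-1]); s=ctrl.sense(); np.savez('w3p.npz',p=s['position'],r=s['tcp_rot'])
E
```

```text
clock: 12.4
position: [0.4485, 0.052, 0.0985]
tcp_rot: [3.137, -0.001, 1.448]
force: [-0.6, -0.0, 1.2]
opening: 0.0001
finger_force: 0.0
clock: 12.7
position: [0.4103, 0.0003, 0.1536]
tcp_rot: [3.137, 0.0, 1.447]
force: [0.7, 0.7, -0.1]
opening: 0.0004
finger_force: 0.0
```

View pics/w3.png

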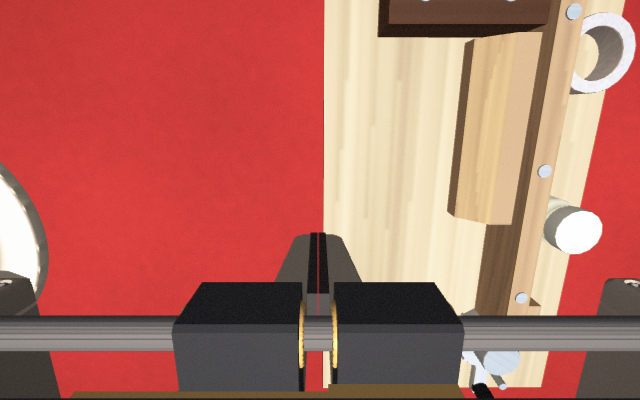

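The wrist view shows the bar near the fence, far top edge from (544,33) to (512,224), ridge end at about (478,221), bevel bottom end at (448,212). I'll compare this with the seated prediction.

```bash
python3 - <<'E'
from h import *
d=np.load('cal_wrist.npz'); q=np.load('w3p.npz'); R=Ro.from_euler('xyz',q['r']).as_matrix()
T=np.eye(4);T[:3,:3]=R;T[:3,3]=q['p']; D={'extrinsics':T@d['hand_eye'],'intrinsics':d['intrinsics']}
f=lambda *P:proj(D,np.array([jw(*p) for p in P])).round(0).tolist()
print('seated far edge',f((50,125,58),(50,-25,58)),'bevel low',f((10,125,36),(10,-25,36)))
print('fence top edge at y125,-25,-140',f((50,125,73),(50,-25,73),(50,-140,73)),'stop top edge',f((-65,125,63),(50,125,63)))
cv2.imwrite('pics/w3c.png',cv2.resize(d['pixels'][0:240,430:610,::-1],None,fx=2.5,fy=2.5,interpolation=cv2.INTER_CUBIC))
E
```

```text
seated far edge [[541.0, 27.0], [510.0, 222.0]] bevel low [[473.0, 34.0], [453.0, 214.0]]
fence top edge at y125,-25,-140 [[556.0, 22.0], [521.0, 228.0], [501.0, 349.0]] stop top edge [[386.0, 26.0], [546.0, 25.0]]
```

View pics/w3c.png

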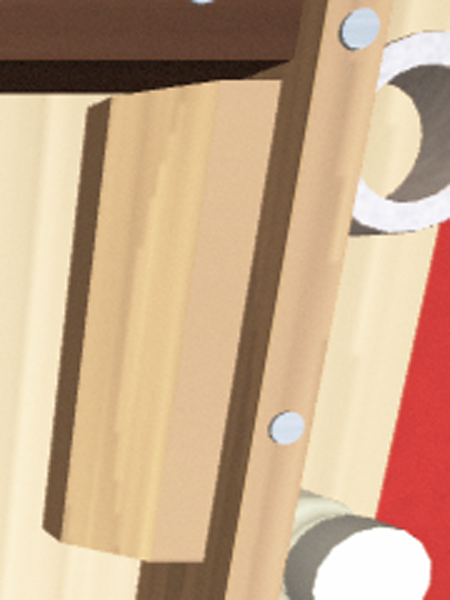

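The bar is flat on the fence, but its end shows at row 32 against a predicted 27, so there is about a 3 mm gap to the stop. I'll push it along +y from its other end.

```bash
python3 - <<'E'
from h import *
y=np.degrees(np.load('fit.npz')['j'][2])+90
plan([(jw(26,-55,125),[180,0,y],5),(jw(26,-55,30),[180,0,y],4),(jw(26,-37,30),[180,0,y],2)])
E
```

```text
5 [[-0.32, 0.947, 0.187, 0.009, -0.001, -0.005]]
4 [[0.0, -0.0, 0.792, 0.0, 0.0, 0.0]]
2 [[0.3, 0.0, 0.0, 0.0, 0.0, 0.0]]
```

```bash
python3 -m pendant '[-0.32,0.94,0.1,0,0,0,0, -0.32,0.94,0.2,0,0,0,0, -0.32,0.94,0.2,0,0,0,0, -0.32,0.94,0.2,0,0,0,0, -0.32,0.94,0.2,0,0,0,0]' | head -2
python3 -m pendant '[0,0,0.8,0,0,0,0, 0,0,0.8,0,0,0,0, 0,0,0.8,0,0,0,0, 0,0,0.75,0,0,0,0, 0,0,0,0,0,0,0]'
python3 -m pendant '[0.2,0,0,0,0,0,0, 0.2,0,0,0,0,0,0, 0,0,0,0,0,0,0]'
python3 -m pendant '[0.1,0,0,0,0,0,0, 0,0,0,0,0,0,0]'
python3 - <<'E'
from h import *
d=np.load('fit.npz')['j']; s=ctrl.sense(); p=s['position'][:2]-d[:2]; c,q=np.cos(d[2]),np.sin(d[2]); print(c*p[0]+q*p[1],-q*p[0]+c*p[1],s['force'])
E
```

```text
clock: 13.25
position: [0.5458, -0.063, 0.1222]
clock: 13.75
position: [0.5422, -0.0621, 0.0256]
tcp_rot: [-3.136, -0.0, 1.448]
force: [-0.2, 0.3, 1.1]
opening: 0.0004
finger_force: 0.0
clock: 14.05
position: [0.5468, -0.0502, 0.0303]
tcp_rot: [3.14, -0.0, 1.449]
force: [0.5, 0.0, -0.4]
opening: 0.0004
finger_force: 0.0
clock: 14.25
position: [0.5465, -0.0477, 0.0298]
tcp_rot: [3.14, -0.0, 1.448]
force: [0.7, 0.2, 0.8]
opening: 0.0004
finger_force: 0.0
0.024271759196733432 -0.038635215631721696 [0.72988372 0.19313366 0.80723835]
```

```bash
python3 -m pendant '[0.08,0,0,0,0,0,0, 0,0,0,0,0,0,0]'|grep -E "pos|force"
python3 -m pendant '[0.06,0,0,0,0,0,0, 0,0,0,0,0,0,0]'|grep -E "pos|force"
python3 -m pendant '[0.06,0,0,0,0,0,0, 0,0,0,0,0,0,0]'|grep -E "pos|force"
```

```text
position: [0.5464, -0.0456, 0.0294]
force: [-0.3, -0.5, -0.2]
finger_force: 0.0
position: [0.5466, -0.044, 0.0293]
force: [-1.2, -1.7, 2.2]
finger_force: 1.0
position: [0.5469, -0.0422, 0.0293]
force: [-0.4, -2.1, 1.8]
finger_force: 1.4
```

Sliding now (about 2 N); I'll continue until the stop resists.

```bash
python3 -m pendant '[0.05,0,0,0,0,0,0, 0,0,0,0,0,0,0]'|grep -E "pos|force"
python3 -m pendant '[0.05,0,0,0,0,0,0, 0,0,0,0,0,0,0]'|grep -E "pos|force"
```

```text
position: [0.547, -0.0416, 0.0293]
force: [-0.9, -8.4, 4.2]
finger_force: 4.8
position: [0.547, -0.0414, 0.0293]
force: [-2.9, -17.8, 3.2]
finger_force: 9.4
```

```bash
python3 -m pendant '[-0.4,0,0,0,0,0,0, -0.4,0,0,0,0,0,0, 0,-0.2,-0.9,0,0,0,0, 0,-0.5,-0.9,0,0,0,0, 0,-0.9,-0.9,0,0,0,0]'|grep -E "clock|pos|force"
python3 -m pendant '[0,-0.9,-0.9,0,0,0,0, 0.7,-0.9,-0.9,0,0,0,0, 0.9,-0.7,-0.6,0,0,0,0, 0.9,0,0,0,0,0,0, 0,0,0,0,0,0,0]'|grep -E "clock|pos|force"
python3 - <<'E'
from h import *
s=ctrl.sense(); print(s['q']); y=np.degrees(np.load('fit.npz')['j'][2])
plan([(s['position'],[180,-45,y],18)])
d=grab('top'); cv2.imwrite('pics/top4.png',cv2.resize(d['pixels'][125:225,260:400,::-1],None,fx=5.5,fy=5.5,interpolation=cv2.INTER_CUBIC))
E
```

```text
clock: 15.75
position: [0.4971, -0.0574, 0.1108]
force: [-0.3, 0.2, 0.9]
finger_force: 0.0
clock: 16.25
position: [0.4315, 0.0284, 0.183]
force: [0.8, -0.6, -0.5]
finger_force: 0.0
[6.13368001e-02 8.54025613e-02 2.05967081e+00 1.44572185e-03
 9.94400600e-01 1.81473910e-01]
18 [[0.0, 0.0, 0.0, -0.326, 0.324, 0.787]]
```

```bash
python3 -m pendant '[0,0,0,-0.33,0.32,0.79,0, 0,0,0,-0.33,0.32,0.79,0, 0,0,0,-0.33,0.32,0.79,0, 0,0,0,-0.33,0.32,0.79,0, 0,0,0,-0.33,0.32,0.79,0]'|grep -E "clock|pos|force|rot"
python3 -m pendant '[0,0,0,-0.33,0.32,0.79,0, 0,0,0,-0.33,0.32,0.79,0, 0,0,0,-0.33,0.32,0.79,0, 0,0,0,-0.33,0.32,0.79,0, 0,0,0,-0.33,0.32,0.79,0]'|grep -E "clock|pos|force|rot"
python3 -m pendant '[0,0,0,-0.33,0.32,0.79,0, 0,0,0,-0.33,0.32,0.79,0, 0,0,0,-0.33,0.32,0.79,0, 0,0,0,-0.33,0.32,0.79,0, 0,0,0,-0.33,0.32,0.79,0]'|grep -E "clock|pos|force|rot"
python3 - <<'E'
from h import *
s=ctrl.sense(); print(s['q'],s['position']); y=np.degrees(np.load('fit.npz')['j'][2])
plan([(s['position'],[180,-45,y],3),(jw(-14,46,82),[180,-45,y],4),(jw(21,46,47),[180,-45,y],2)])
E
```

```text
clock: 16.8
position: [0.4311, 0.0254, 0.1816]
tcp_rot: [3.006, -0.199, 1.042]
force: [-1.1, 0.5, 0.3]
finger_force: 0.0
clock: 17.3
position: [0.431, 0.0253, 0.1817]
tcp_rot: [2.957, -0.433, 0.641]
force: [-0.1, -0.0, -0.6]
finger_force: 0.0
clock: 17.8
position: [0.4298, 0.0225, 0.1803]
tcp_rot: [2.991, -0.618, 0.28]
force: [-0.4, 0.0, 0.5]
finger_force: 0.0
[ 0.07441646 -0.17657662  2.50892439 -0.17330427  0.17827185  1.57456728] [0.42979073 0.02252656 0.18033051]
3 [[0.0, 0.0, 0.0, -0.35, 0.448, 1.012], [0.0, 0.0, 0.0, -0.35, 0.448, 1.012], [0.0, 0.0, 0.0, -0.35, 0.448, 1.012]]
4 [[-0.072, -0.242, 1.087, 0.0, 0.0, 0.0]]
2 [[-0.0, -0.0, 0.825, 0.0, 0.0, 0.0]]
```

```bash
python3 - <<'E'
from h import *
s=ctrl.sense(); y=np.degrees(np.load('fit.npz')['j'][2])
plan([(s['position']+[.03,0,0],[180,-36,y],5),(jw(-20,46,79),[180,-36,y],4)])
E
```

```text
5 [[0.157, 0.038, 0.118, -0.162, -0.028, 0.621], [0.159, 0.026, 0.119, -0.162, -0.028, 0.621], [0.161, 0.013, 0.118, -0.162, -0.028, 0.621], [0.161, 0.001, 0.118, -0.162, -0.028, 0.621], [0.161, -0.012, 0.117, -0.162, -0.028, 0.621]]
4 [[-0.157, -0.212, 0.93, 0.0, 0.0, 0.0]]
```

View pics/top4.png

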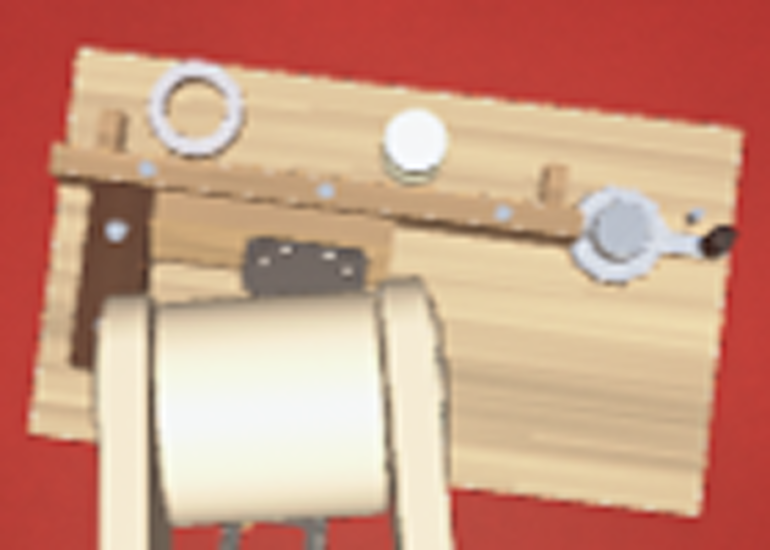

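The top view shows the bar against both the fence and the stop (left end at about (152,225)), with the collar still locked. Next, set the tilt and approach the bevel.

```bash
python3 -m pendant '[0.16,0.04,0.12,-0.16,-0.03,0.62,0, 0.16,0.03,0.12,-0.16,-0.03,0.62,0, 0.16,0.01,0.12,-0.16,-0.03,0.62,0, 0.16,0,0.12,-0.16,-0.03,0.62,0, 0.16,-0.01,0.12,-0.16,-0.03,0.62,0]'|grep -E "clock|pos|force|rot"
python3 -m pendant '[-0.12,-0.2,0.7,0,0,0,0, -0.12,-0.2,0.7,0,0,0,0, -0.12,-0.2,0.7,0,0,0,0, 0,0,0,0,0,0,0]'|grep -E "clock|pos|force|rot"
python3 - <<'E'
from h import *
s=ctrl.sense(); y=np.degrees(np.load('fit.npz')['j'][2]); print(s['q'])
plan([(jw(-20,48,76),[180,-36,y],2),(jw(13,48,43),[180,-36,y],3)])
E
```

```text
clock: 18.3
position: [0.4594, 0.0225, 0.1802]
tcp_rot: [3.135, -0.627, -0.106]
force: [0.2, 0.5, 0.7]
finger_force: 0.0
clock: 18.7
position: [0.4887, 0.0127, 0.1351]
tcp_rot: [3.14, -0.614, -0.083]
force: [0.7, -0.4, -0.9]
finger_force: 0.0
[ 0.10298302  0.06496223  2.43948606 -1.2928851   0.11331974  3.01475104]
2 [[-0.271, -0.549, 1.013, -0.098, 0.066, 0.151], [-0.287, -0.555, 1.006, -0.098, 0.066, 0.151]]
3 [[0.081, -0.0, 0.512, 0.0, 0.0, 0.0]]
```

Near the wrist singularity (q5 small, with q4 and q6 at their limits), so I'll use a smaller tilt. The diagonal push direction comes from the motion anyway.

```bash
python3 -m pendant '[0,0,-0.3,0,-0.45,0,0, 0,0,-0.3,0,-0.45,0,0, 0,0,0,0,-0.45,0,0, 0,0,0,0,-0.45,0,0, 0,0,0,0,-0.45,0,0]'|grep -E "clock|pos|force|rot"
python3 - <<'E'
from h import *
s=ctrl.sense(); y=np.degrees(np.load('fit.npz')['j'][2]); print(s['q'])
plan([(jw(-22,48,76),[180,-22,y],4),(jw(12,48,42),[180,-22,y],3)])
E
```

```text
clock: 19.2
position: [0.4867, 0.0069, 0.1445]
tcp_rot: [3.118, -0.464, -0.081]
force: [-0.2, -0.7, -0.3]
finger_force: 0.0
[ 0.08153552  0.04656833  2.32516234 -0.30009921  0.32873695  2.00190629]
4 [[-0.096, -0.338, 0.582, 0.016, -0.191, 0.086], [-0.088, -0.336, 0.584, 0.016, -0.191, 0.086], [-0.079, -0.334, 0.587, 0.016, -0.191, 0.086], [-0.07, -0.332, 0.589, 0.016, -0.191, 0.086]]
3 [[0.209, -0.0, 0.492, 0.0, 0.0, 0.0]]
```

```bash
python3 -m pendant '[-0.1,-0.34,0.58,0.02,-0.19,0.09,0, -0.09,-0.34,0.58,0.02,-0.19,0.09,0, -0.08,-0.33,0.58,0.02,-0.19,0.09,0, -0.07,-0.33,0.58,0.02,-0.19,0.09,0, 0,0,0,0,0,0,0]'|grep -E "clock|pos|force|rot"
python3 - <<'E'
from h import *
s=ctrl.sense(); y=np.degrees(np.load('fit.npz')['j'][2]); print(s['q'],jw(-22,48,76))
plan([(jw(-22,48,76),[180,-22,y],1),(jw(12,48,42),[180,-22,y],3)])
E
```

```text
clock: 19.7
position: [0.5117, 0.0441, 0.0754]
tcp_rot: [-3.14, -0.385, -0.123]
force: [-0.3, -0.7, 0.8]
finger_force: 0.0
[ 0.15409322  0.25218012  2.2668431  -0.3904489   0.27014265  2.20632318] [0.51111609 0.04387898 0.076     ]
1 [[-0.009, 0.008, -0.027, -0.008, -0.009, -0.011]]
3 [[0.209, -0.0, 0.492, 0.0, 0.0, 0.0]]
```

```bash
python3 -m pendant '[0.21,0,0.49,0,0,0,0, 0.21,0,0.49,0,0,0,0, 0,0,0,0,0,0,0]'|grep -E "clock|pos|force|rot"
python3 -m pendant '[0.05,0,0.12,0,0,0,0, 0,0,0,0,0,0,0]'|grep -E "clock|pos|force|rot"
python3 -m pendant '[0.05,0,0.12,0,0,0,0, 0,0,0,0,0,0,0]'|grep -E "clock|pos|force|rot"
```

```text
clock: 20.0
position: [0.5347, 0.0405, 0.0541]
tcp_rot: [-3.14, -0.387, -0.125]
force: [-0.1, -0.8, -0.4]
finger_force: 0.0
clock: 20.2
position: [0.5371, 0.0405, 0.0519]
tcp_rot: [-3.139, -0.388, -0.126]
force: [-0.3, -1.0, 0.9]
finger_force: 0.0
clock: 20.4
position: [0.5402, 0.0405, 0.0488]
tcp_rot: [-3.138, -0.388, -0.126]
force: [1.1, -0.1, 0.3]
finger_force: 0.0
```

```bash
python3 -m pendant '[0.05,0,0.12,0,0,0,0, 0,0,0,0,0,0,0]'|grep -E "clock|pos|force|rot"
python3 -m pendant '[0.03,0,0.07,0,0,0,0, 0,0,0,0,0,0,0]'|grep -E "clock|pos|force|rot"
python3 -m pendant '[0.03,0,0.07,0,0,0,0, 0,0,0,0,0,0,0]'|grep -E "clock|pos|force|rot"
```

```text
clock: 20.6
position: [0.543, 0.0402, 0.0457]
tcp_rot: [-3.138, -0.388, -0.126]
force: [-0.7, -0.4, -0.7]
finger_force: 0.0
clock: 20.8
position: [0.5444, 0.04, 0.044]
tcp_rot: [-3.138, -0.387, -0.126]
force: [-0.1, -0.1, 0.3]
finger_force: 0.3
clock: 21.0
position: [0.5452, 0.0398, 0.0431]
tcp_rot: [-3.139, -0.387, -0.126]
force: [-16.3, 2.3, 24.8]
finger_force: 14.4
```

```bash
python3 -m pendant '[0.02,0,0.01,0,0,0,0, 0,0,0,0,0,0,0, 0,0,0,0,0,0,0]'|grep -E "clock|pos|force|rot"
python3 - <<'E'
from h import *
d=grab('wrist'); cv2.imwrite('pics/w5.png',d['pixels'][:,:,::-1]); s=ctrl.sense()
R=Ro.from_euler('xyz',s['tcp_rot']).as_matrix(); T=np.eye(4);T[:3,:3]=R;T[:3,3]=s['position']; D={'extrinsics':T@d['hand_eye'],'intrinsics':d['intrinsics']}
f=lambda *P:proj(D,np.array([jw(*p) for p in P])).round(0).tolist()
print(s['force'],'far edge',f((50,125,58),(50,-25,58)),'bevel low',f((10,125,36),(10,-25,36)),'ridge',f((32,125,58),(32,-25,58)))
E
```

```text
clock: 21.3
position: [0.5453, 0.0398, 0.0431]
tcp_rot: [-3.139, -0.387, -0.126]
force: [-18.8, 5.2, 27.7]
finger_force: 16.7
[-19.41202028   4.83292506  27.75659627] far edge [[168.0, 181.0], [453.0, 181.0]] bevel low [[182.0, 256.0], [441.0, 256.0]] ridge [[166.0, 216.0], [455.0, 215.0]]
```

View pics/w5.png

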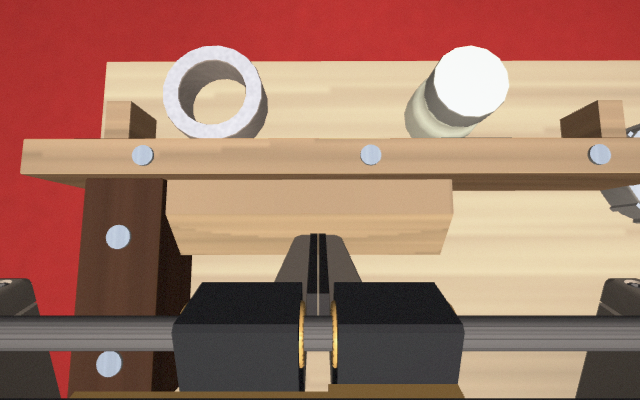

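The wrist view shows the bar on its seated prediction to about 1 px (ends at columns 167 and 453, far edge at row 180). The fingers are on the bevel, pushing with about 34 N diagonally. Handing in.

```bash
python3 -c "
from h import *
print(ctrl.hand_in())"
```

```text
the job is handed in; nothing more can be done
None
```

I handed the job in at about 21 s: the collar was turned until it hit its end stop at the locked mark, then the bar was seated against the fence and the stop block, and the fingers are still pressing diagonally on its bevel with about 34 N; the result of the judging was not shown.

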